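# Line up a loose console front panel with a taper pin

## Task

The front panel of the sloped console has only been laid on by eye and nipped with one screw in a slot, so its connector cut-outs do not match those of the sub-panel beneath. Take the steel taper pin from the tool stand, start its tip through both sheets at the end cut-out farthest from that screw, and drive it fully home until its collar sits flush on the front panel, so that it draws the panel into line; feel your way in and do not force it, or the thin sheets will dent. Leave the pin standing there, and leave the microphone, the connector tray and the other tools as they are.

Things in the scene. Friction and masses are not known exactly. Their poses are not given: they have to be found in the camera images.
- mandrel_grip (a point): Centre of the handle of the taper pin, a bare steel pin 138 mm long, the only tool in the stand with a wide collar. z runs along the pin from tip to handle. The knurled round handle is 26 mm thick and reaches from 30 mm below this point to 34 mm above it. It starts upright in one of the three sockets of the stand, its collar resting on the stand's top. About 0.28 kg.
- mandrel_collar (a point): Centre of the underside of the taper pin's collar (40 mm diameter, 6 mm thick), on the pin's axis, 42 mm below mandrel_grip; same axes. Below it come 14 mm of straight shank, 22.5 mm in diameter, then the taper.
- mandrel_tip (a point): The taper pin's tip, on its axis, 62 mm below the collar's underside; same axes. The end is flat with a square edge, 11 mm across; the taper widens evenly from there to 22.5 mm, 48 mm from the tip.
- console: Sloped desktop console of grey sheet metal, fixed to the bench, 240 mm deep, 260 mm wide, 50 mm high in front and 165 mm at the back; hollow. Origin: centre of its underside; its -x side is the low front edge, which faces roughly to the robot; its face rises towards its +x at 30 degrees from level.
- chassis: The console's fixed steel sub-panel (4 mm sheet) under the loose front panel. Origin: centre of its work cut-out (the one at the console's -y end of the row of four round 24 mm cut-outs), on its outer face; the front panel's outer face is at z = 4 mm. x points up the slope, y along the row, z square out of the face, 30 degrees from vertical, leaning to the low front edge. 100 mm free behind it.
- slot_screw (a point): Fixed point: the screw at the sub-panel's lower corner at the console's +y end. It nips the loose aluminium front panel (236 x 170 x 4 mm, same cut-outs) through a slot along y. At the work cut-out the panel lies up to 9 mm out of line up or down the slope and up to 9 mm along y, either way: which is not measured; look or feel. Pushed there sideways with 8 to 11 N it moves, and stays where it is left.
- stand: Plywood tool stand, fixed to the bench, 250 mm long (along its y), 75 mm high, with three sockets (25 mm holes) 80 mm apart along y that hold three upright tools in any order. Origin: centre of its underside.
- nutdriver_grip (a point): Handle centre of a nut driver with a black bulged handle (31 mm thick, no wide collar), upright in the stand, its handle up to 69 mm above the stand's top. Leave it there.
- bitdriver_grip (a point): Handle centre of a bit driver with the same black handle, upright in the stand. Leave it there.
- microphone: Black desk microphone, 120 x 100 mm foot with a leaning paddle, about 190 mm high, standing beyond the tools. Origin: centre of its underside. Do not disturb.
- connector_tray: Grey open tray, 110 x 160 x 40 mm, with panel connectors, on the bench on the left. Origin: centre of its underside. Do not disturb.
There are look-alikes about, which are no part of the job. What is shaped like the part that bears mandrel_grip but orange or pink is not meant.

How it is judged:
By the outcome, as a careful person would: the job done as asked, in the order asked, and still so for the second after the job is handed in, with the robot touching nothing.
It also fails if it takes over 58 s, if anything falls off the work surface, if the arm or the gripper's body presses on something with over 40 N, if the wrist force passes 120 N, or if a joint passes its speed limit or range.

## Robot

A 7-joint arm with a two-finger parallel gripper is mounted at the origin on the work surface. World frame = base frame: x ahead of the robot, y to its left, z up, the work surface at z = 0. Lengths are in m, angles in rad, forces in N, time in s.
With the tool pointing down it reaches from about 0.4 to 0.925 m from the base axis. Payload 5.6 kg.
Tool frame: the origin (TCP) lies on the centre line of the jaws, within the pads' length; the fingertips stand 25 mm ahead of it and the grasp point (between the pads) lies 6 mm ahead of it; y points along the fingers, x is the direction in which the jaws open and shut, and the axes are right-handed (so a half turn about y gives the same grasp; the last joint's range is limited). The gripper opens to 85 mm and grips with 20 to 120 N. Pads are 22 mm wide; open, the fingers measure 114 mm over their backs; the gripper's body (76 mm by 85 mm) begins 54 mm behind the grasp point. The pads swing forward as they close: fully open they stand 13 mm farther back than shut.
Start: joints at [1.238, 0.468, -0.012, 1.603, 0.006, 1.071, -0.056], TCP at [0.186, -0.623, 0.256] pointing down, gripper open.
Joint ranges: [-2.53, 2.53], [-0.31, 2.02], [-1.57, 1.55], [0.28, 2.44], [-1.29, 4.43], [0.15, 1.84], [-2.92, 2.92]. Speed limits (rad/s): [2.57, 2.57, 3.14, 3.14, 3.14, 3.14, 3.14].

## Interface

Orientations are given as a unit quaternion [x, y, z, w].
In Python, from station import state, grab_frame, calibration, hand_in, look_for, trace gives the robot as it stands.
- The arm moves only by the tool jog_arm, never from a script. Its arguments are lists of equal length, an entry for each row: "fingers": the gripper command: -1 is shut, 1 is fully open, values between are in proportion; "dp": the shift along the world's x, y, z in m, a list of three; "turn": the turn, a rotation vector about the world's x, y, z in rad, a list of three. In form: {"fingers": [fingers, ...], "dp": [[dx, dy, dz], ...], "turn": [[ax, ay, az], ...]}. A call has exactly 5 rows; each row is the pose to reach, as a shift and turn from the pose measured when the call began; what a row does not reach only later rows make up. A row lasts 1/10 s, in which the tool goes at most 50 mm and 8.59 degrees, less where a joint would pass 70% of its speed; a pose out of reach is approached as far as the arm can. A call with a gripper value outside its range is refused whole. The fingers move at their own pace and stop on an object; "force" is the grip in N (left out, the last holds). Time passes only in rows, so rows that repeat a pose let the fingers close, or fill a call up. It gives the time, the measured TCP pose, the force and the opening at its end, in the units of the state.
- state(): the state, without advancing time (a new reading comes with each control period).
- grab_frame(name): name is "scene" or "top" or "wrist"; returns the picture (420x560x3 uint8, red, green, blue); there is no depth.
- calibration(name): a dict with "fov_y" (degrees; the focal length in pixels is half the picture's height over the tangent of half this angle, whatever the lens; pixels are square), "cx", "cy" (the principal point, pixels), "dist_coeffs" ([k1, k2, p1, p2, k3] as OpenCV has them; the pictures are not rectified), "origin" and "rotation" of the camera in the world. Camera axes: x right, y down, z forward; pixel columns grow to the right and rows downward; lengths in m; the calibration is good to about 2 mm. A picture is of the moment at which its call begins: read the wrist's pose just before it. calibration takes no time and is no camera call; for the wrist camera it gives the pose at the moment of the call.
- hand_in(): hands the job in, once; it reports no verdict.
Trained networks look in the newest picture that a camera, given by its name, has taken for a name from the list of things; names that differ only in an ending like _2 or _b are one class to them, and where a whole thing is asked for, a point or a joint stands for the part that bears it (a point fixed in the world has none). Each returns a list of dicts, best first, with "p" (0 to 1); they miss things now and then, are a little off and sometimes report something else, mostly with a low value. They report only what shows in the picture. A call takes as long as a camera call. They do not tell look-alikes from the thing itself.
- look_for(camera, thing): "bbox" ([left, top, width, height] in pixels, round what is visible of it).
- trace(camera, thing): "pixels" (420x560 bool, what is visible of it) and "bbox" ([left, top, width, height] in pixels, round what is visible of it).
The state is a dict: "time_s": time; "joints": joint angles; "dq": joint speeds; "joint_efforts": joint torques, N m; "eef_pos": TCP position; "ee_rot": TCP orientation; "wrist_force": force on the tool from outside, world axes, zero at the start; "ft_torque": the same for the moment, N m; "opening": finger opening in m.
Only numpy, scipy, OpenCV 4.12 (cv2) and the standard library are available. Lean on these libraries where they do the work, as an engineer would, in place of code of your own. Each camera call takes 0.05 s, during which the arm holds its last target. There are 200 camera calls.

## Working session

There is one attempt and no reset: what is moved stays moved. The work goes in short steps, Python scripts to look and compute and a tool call to move; the robot and the scene stay as the last step left them, time stands still between calls to the robot, and variables do not carry over. Pictures are saved under pics/ and viewed, about 8 in all and at most 12, crops included, and the job is handed in when it is done.

Besides the shell and the picture viewer there is one more tool, called after "Call:" by a JSON object that holds its "api" and its "payload". jog_arm: Moves the arm, as the interface text tells. Its arguments: {"type":"object","properties":{"fingers":{"type":"array","items":{"type":"number"}},"dp":{"type":"array","items":{"type":"array","items":{"type":"number"}}},"turn":{"type":"array","items":{"type":"array","items":{"type":"number"}}},"force":{"type":"number"}},"required":["fingers","dp","turn"]}

```bash
ls; mkdir -p pics; cat > h.py <<'E'
import numpy as np, cv2
from station import *
from scipy.spatial.transform import Rotation as R
def K(c):
    f=210/np.tan(np.radians(c["fov_y"])/2); return np.array([[f,0,c["cx"]],[0,f,c["cy"]],[0,0,1.]])
def snap(n,out=None):
    c=calibration(n); im=grab_frame(n)
    if out: cv2.imwrite("pics/"+out,im[:,:,::-1])
    return c,im
def Rm(c):
    r=np.array(c["rotation"],float); return r if r.shape==(3,3) else R.from_quat(r).as_matrix()
def ray(c,px):
    p=cv2.undistortPoints(np.array(px,float).reshape(-1,1,2),K(c),np.array(c["dist_coeffs"],float)).reshape(-1,2)
    d=np.c_[p,np.ones(len(p))]@Rm(c).T
    return np.array(c["origin"]),d
def onplane(c,px,n,p0):
    o,d=ray(c,px); n=np.array(n,float); t=((np.array(p0)-o)@n)/(d@n); return o+t[:,None]*d
def proj(c,P):
    r=Rm(c).T; q,_=cv2.projectPoints(np.array(P,float).reshape(-1,1,3),cv2.Rodrigues(r)[0],-r@np.array(c["origin"],float),K(c),np.array(c["dist_coeffs"],float)); return q.reshape(-1,2)
E
python3 - <<'E'
from h import *
s=state(); print(s)
ims=[]
for n in("scene","top"):
    c,im=snap(n,n+"0.png"); print(n,c)
    for t in("mandrel_grip","console","stand","nutdriver_grip","bitdriver_grip","microphone","connector_tray","chassis"):
        print(t,[(r["bbox"],round(r["p"],2)) for r in look_for(n,t)[:3]])
E
```

```text
pics
{'time_s': 0.0, 'joints': array([ 1.23800379,  0.46837956, -0.01157011,  1.60364579,  0.00601112,
        1.07145825, -0.05628443]), 'dq': array([ 0.00074788, -0.00040687, -0.00119132,  0.00115149,  0.00027484,
       -0.00056642,  0.00216471]), 'joint_efforts': array([ 6.04420893e-04, -5.32375789e+01,  2.17444712e-02, -2.51300651e+01,
        1.13727417e-02,  7.99332687e-03, -2.23706587e-05]), 'eef_pos': array([ 0.18549953, -0.62240463,  0.25532759]), 'ee_rot': array([-0.56659216,  0.42314281, -0.42202883,  0.56728754]), 'wrist_force': array([ 0.67455057, -0.19322931,  0.37522069]), 'ft_torque': array([-0.04493377,  0.00326484,  0.02476345]), 'opening': 0.08536374992074078}
scene {'fov_y': 56.31181307656043, 'cx': 279.3497160065415, 'cy': 209.78415912501285, 'dist_coeffs': array([0.00877097, 0.        , 0.        , 0.        , 0.        ]), 'origin': array([ 1.05286181, -0.6737139 ,  0.6280222 ]), 'rotation': array([ 0.83693257,  0.24169722, -0.14789828, -0.46824399])}
mandrel_grip [([199.5, 227.7, 18.2, 48.7], 0.88), ([163.9, 221.6, 16.9, 52.2], 0.88), ([198.7, 200.9, 18.2, 28
[... 516 characters left out ...]
ffs': array([-0.12028834,  0.        ,  0.        ,  0.        ,  0.        ]), 'origin': array([0.37408165, 0.03353067, 1.39434062]), 'rotation': array([-0.69708351,  0.71261681, -0.05736553,  0.05441555])}
mandrel_grip [([330.6, 222.3, 14.6, 12.7], 0.66), ([334.6, 255.1, 14.3, 8.8], 0.49), ([199.2, 161.6, 82.8, 85.0], 0.34)]
console [([202.7, 163.2, 83.1, 84.9], 0.73)]
stand [([314.4, 203.9, 83.4, 39.1], 0.6)]
nutdriver_grip [([357.7, 217.1, 11.1, 12.7], 0.62), ([328.9, 220.1, 19.1, 14.2], 0.51)]
bitdriver_grip []
microphone [([303.5, 160.7, 22.7, 23.7], 0.7)]
connector_tray [([125.6, 256.8, 49.7, 37.6], 0.76)]
chassis [([204.1, 175.4, 76.8, 70.4], 0.59), ([125.6, 255.5, 51.3, 40.4], 0.2)]
```

```bash
python3 - <<'E'
import cv2,numpy as np
a=cv2.imread("pics/scene0.png")[130:370,120:400];b=cv2.imread("pics/top0.png")[140:300,110:420]
a=cv2.resize(a,None,fx=1.4,fy=1.4,interpolation=3) if 0 else cv2.resize(a,(398,341),interpolation=3)
b=cv2.resize(b,(398,205),interpolation=3)
a=cv2.resize(cv2.imread("pics/scene0.png")[140:340,130:400],(800,593),interpolation=3)
cv2.imwrite("pics/a.png",a)
cv2.imwrite("pics/b.png",cv2.resize(cv2.imread("pics/top0.png")[145:295,190:410],(800,545),interpolation=3))
E
```

```text
(no output)
```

View pics/a.png

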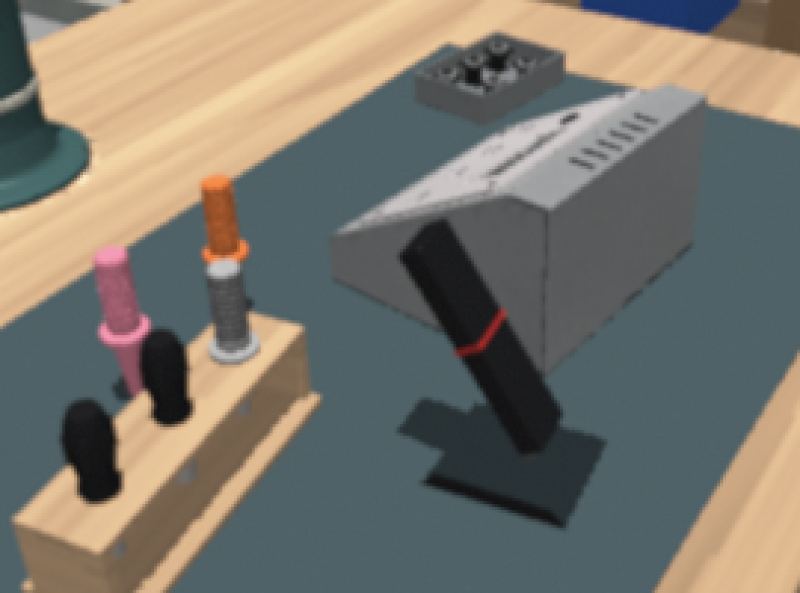

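View pics/b.png

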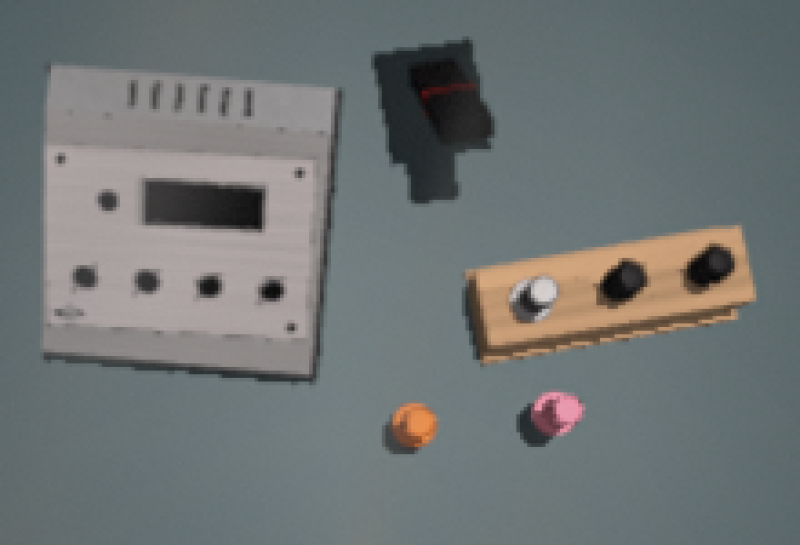

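```bash
python3 - <<'E'
from h import *
c=calibration("top"); s=calibration("scene")
T=lambda p:[190+p[0]*.275,145+p[1]*150/545]
S=lambda p:[130+p[0]*.3375,140+p[1]*200/593]
Z=[0,0,1]
for n,p,z in[("collar",(531,298),.081),("handletop",(543,290),.151),("fl",(45,355),.05),("fr",(315,378),.05),("bl",(50,65),.165),("br",(340,88),.165),("sBL",(467,272),.075),("sBR",(740,228),.075),("sFL",(483,348),.075),("sFR",(752,300),.075),("orange",(413,425),.1),("pink",(557,412),.1),("micTop",(435,75),.19)]:
    print(n,onplane(c,[T(p)],Z,[0,0,z]).round(3)[0])
for n,p,z in[("handletop",(224,268),.151),("collar",(235,347),.081),("orangetop",(217,182),.14),("pinktop",(112,252),.14)]: print("scene",n,onplane(s,[S(p)],Z,[0,0,z]).round(3)[0])
# holes on face plane
fl,fr=[onplane(c,[T(p)],Z,[0,0,.05])[0] for p in((45,355),(315,378))]
y=(fl-fr);y/=np.linalg.norm(y); x=np.cross(y,Z); up=x*np.cos(np.pi/6)+np.array(Z)*.5; n=np.cross(up,y)
print("y",y,"up",up,"n",n,np.degrees(np.arctan2(x[1],x[0])))
P=onplane(c,[T(p) for p in((85,277),(148,281),(209,286),(272,290),(68,312),(291,327),(300,172),(60,158))],n,fl+n*.004)
print(P.round(4)); print(np.diff(P[:4],axis=0).round(4), ((P-P[3])@np.c_[up,y,n]).round(4))
print(R.from_quat(state()["ee_rot"]).as_matrix().round(3), calibration("wrist"))
E
```

```text
collar [ 0.525 -0.173  0.081]
handletop [ 0.524 -0.173  0.151]
fl [0.486 0.27  0.05 ]
fr [0.46  0.023 0.05 ]
bl [0.728 0.247 0.165]
br [ 0.701 -0.004  0.165]
sBL [ 0.551 -0.117  0.075]
sBR [ 0.586 -0.371  0.075]
sFL [ 0.482 -0.129  0.075]
sFR [ 0.519 -0.378  0.075]
orange [ 0.413 -0.062  0.1  ]
pink [ 0.422 -0.189  0.1  ]
micTop [ 0.704 -0.084  0.19 ]
scene handletop [ 0.525 -0.173  0.151]
scene collar [ 0.528 -0.175  0.081]
scene orangetop [ 0.42  -0.066  0.14 ]
scene pinktop [ 0.424 -0.189  0.14 ]
y [0.10490624 0.99448212 0.        ] up [ 0.86124678 -0.09085147  0.5       ] n [-0.49724106  0.05245312  0.8660254 ] -6.021764893315287
[[0.5512 0.2264 0.0948]
 [0.5464 0.1699 0.0954]
 [0.5407 0.1155 0.0955]
 [0.5359 0.0595 0.0961]
 [0.5221 0.2444 0.077 ]
 [0.5042 0.0434 0.0789]
 [0.6308 0.0324 0.1522]
 [0.6484 0.2403 0.1497]]
[[-0.0049 -0.0565  0.0006]
 [-0.0057 -0.0544  0.    ]
 [-0.0049 -0.056   0.0006]] [[-0.0025  0.1675  0.    ]
 [-0.0013  0.1109  0.    ]
 [-0.0012  0.0562  0.    ]
 [ 0.      0.      0.    ]
 [-0.0382  0.1824 -0.    ]
 [-0.0344 -0.0193 -0.    ]
 [ 0.1123 -0.017   0.    ]
 [ 0.1073  0.1915  0.    ]]
[[ 0.286 -0.     0.958]
 [-0.958 -0.     0.286]
 [ 0.    -1.    -0.   ]] {'fov_y': 60.04287597645794, 'cx': 277.87228535482916, 'cy': 208.05440869008007, 'dist_coeffs': array([-0.04419315,  0.        ,  0.        ,  0.        ,  0.        ]), 'origin': array([ 0.26776987, -0.59875439,  0.37454729]), 'rotation': array([ 0.79054899, -0.58944857, -0.09900343,  0.13334543])}
```

```bash
cat >> h.py <<'E'
Z=np.array([0,0,1.])
y_=np.array([.10490624,.99448212,0]); x_=np.cross(y_,Z); up=x_*np.cos(np.pi/6)+Z*.5; n=np.cross(up,y_)
H0=np.array([.5359,.0595,.0961])-n*.004   # panel hole est. on chassis plane
def goto(p,Rt):
    s=state(); print("dp",(np.array(p)-s["eef_pos"]).round(4),"turn",(R.from_matrix(Rt)*R.from_quat(s["ee_rot"]).inv()).as_rotvec().round(4),"F",s["wrist_force"].round(1),"t",s["time_s"],"open",s["opening"].round(4))
Rv=np.c_[x_,-Z,np.cross(x_,-Z)]; Rn=np.c_[up,-n,np.cross(up,-n)]
E
python3 - <<'E'
from h import *
s=state();c=calibration("wrist");Rt=R.from_quat(s["ee_rot"]).as_matrix()
print("cam in tool",Rt.T@(c["origin"]-s["eef_pos"]),"axis in tool",(Rt.T@Rm(c)).round(3))
oc=Rt.T@(c["origin"]-s["eef_pos"]); ax=(Rt.T@Rm(c))[:,2]
for nm,Rt in(("vert",Rv),("norm",Rn)):
    d=.2; p=H0-Rt@(oc+ax*d); print(nm,p, "cam",p+Rt@oc); goto(p,Rt)
goto([.5245,-.173,.123],Rv)
E
```

```text
cam in tool [ 0.00028838 -0.11826023  0.08556857] axis in tool [[ 1.    -0.     0.001]
 [-0.001 -0.328  0.945]
 [-0.    -0.945 -0.328]]
vert [0.53538886 0.0393769  0.16334487] cam [0.54465232 0.12444306 0.2816051 ]Traceback (most recent call last):
  File "<stdin>", line 6, in <module>
  File "h.py", line 24, in goto
    s=state(); print("dp",(np.array(p)-s["eef_pos"]).round(4),"turn",(R.from_matrix(Rt)*R.from_quat(s["ee_rot"]).inv()).as_rotvec().round(4),"F",s["wrist_force"].round(1),"t",s["time_s"],"open",s["opening"].round(4))
                                                                                                                                                                                                  ^^^^^^^^^^^^^^^^^^
AttributeError: 'float' object has no attribute 'round'
```

```bash
sed -i 's/s\["opening"\].round(4)/round(s["opening"],4)/' h.py; python3 - <<'E'
from h import *
s=state();c=calibration("wrist");Rt=R.from_quat(s["ee_rot"]).as_matrix()
oc=Rt.T@(c["origin"]-s["eef_pos"]); ax=(Rt.T@Rm(c))[:,2]
for nm,Rt in(("vert",Rv),("norm",Rn)):
    d=.22; p=H0-Rt@(oc+ax*d); print(nm,p, "cam",p+Rt@oc); goto(p,Rt)
goto([.5245,-.173,.123],Rv)
E
```

```text
vert [0.5360652  0.04589219 0.18224179] cam [0.54532866 0.13095835 0.30050202]
dp [ 0.3504  0.6688 -0.074 ] turn [1.000e-04 0.000e+00 1.176e+00] F [ 0.2 -0.6 -0.2] t 0.9 open 0.0854
norm [0.49156385 0.05058656 0.17003279] cam [0.44198505 0.14185989 0.27259335]
dp [ 0.3059  0.6735 -0.0863] turn [-0.3542 -0.4265  1.1478] F [ 0.2 -0.6 -0.2] t 0.9 open 0.0854
dp [ 0.3388  0.4499 -0.1333] turn [1.000e-04 0.000e+00 1.176e+00] F [ 0.2 -0.6 -0.2] t 0.9 open 0.0854
```

Call:
{"api": "jog_arm", "payload": {"fingers": [1, 1, 1, 1, 1], "dp": [[0.03, 0.04, 0.02], [0.06, 0.08, 0.04], [0.09, 0.12, 0.05], [0.12, 0.16, 0.05], [0.15, 0.2, 0.05]], "turn": [[0, 0, 0.14], [0, 0, 0.28], [0, 0, 0.42], [0, 0, 0.56], [0, 0, 0.7]]}}

```text
time_s: 1.4
eef_pos: [0.3317, -0.4282, 0.3073]
ee_rot: [0.679, -0.2, 0.201, -0.678]
wrist_force: [0.8, -0.7, 0.4]
opening: 0.0856
```

Call:
{"api": "jog_arm", "payload": {"fingers": [1, 1, 1, 1, 1], "dp": [[0.03, 0.04, 0], [0.06, 0.08, 0], [0.09, 0.12, 0], [0.12, 0.16, 0], [0.13, 0.21, 0]], "turn": [[0, 0, 0.12], [0, 0, 0.24], [0, 0, 0.36], [0, 0, 0.45], [0, 0, 0.47]]}}

```text
time_s: 1.9
eef_pos: [0.4634, -0.2193, 0.3076]
ee_rot: [0.706, -0.035, 0.038, -0.706]
wrist_force: [1.4, -0.4, -0.5]
opening: 0.0852
```

```bash
python3 - <<'E'
from h import *
print(state()["eef_pos"],state()["joints"])
goto([.4916,.0506,.170],Rn);goto([.5245,-.173,.2],Rv)
E
```

```text
[ 0.4633985  -0.21933559  0.30755398] [ 0.77904778  0.21966964 -0.46141524  1.85541859  0.1095053   1.08714223
  0.17343507]
dp [ 0.0282  0.2699 -0.1376] turn [-0.0533 -0.5167 -0.0017] F [ 1.4 -0.4 -0.5] t 1.9 open 0.0852
dp [ 0.0611  0.0463 -0.1076] turn [ 0.0011  0.004  -0.002 ] F [ 1.4 -0.4 -0.5] t 1.9 open 0.0852
```

Tracks well. On to the look pose over the work cut-out.

Call:
{"api": "jog_arm", "payload": {"fingers": [1, 1, 1, 1, 1], "dp": [[0.006, 0.05, 0], [0.012, 0.1, -0.01], [0.018, 0.147, -0.03], [0.024, 0.19, -0.055], [0.028, 0.23, -0.08]], "turn": [[-0.013, -0.129, 0], [-0.027, -0.258, 0], [-0.04, -0.387, 0], [-0.053, -0.517, 0], [-0.053, -0.517, 0]]}}

```text
time_s: 2.4
eef_pos: [0.4862, -0.0304, 0.2488]
ee_rot: [0.699, 0.138, 0.212, -0.669]
wrist_force: [-0.3, -1.4, 0.6]
opening: 0.085
```

Call:
{"api": "jog_arm", "payload": {"fingers": [1, 1, 1, 1, 1], "dp": [[0, 0.02, -0.03], [0, 0.04, -0.057], [0, 0.04, -0.057], [0, 0.04, -0.057], [0, 0.04, -0.057]], "turn": [[0, 0, 0], [0, 0, 0], [0, 0, 0], [0, 0, 0], [0, 0, 0]]}}

```text
time_s: 2.9
eef_pos: [0.4861, 0.0101, 0.1917]
ee_rot: [0.699, 0.139, 0.211, -0.669]
wrist_force: [0.1, -0.4, 0.2]
opening: 0.0855
```

```bash
python3 - <<'E'
from h import *
goto([.4916,.0506,.170],Rn)
c,im=snap("wrist","w1.png"); print(c); import pickle; pickle.dump(c,open("w1.pkl","wb"))
print([(r["bbox"],round(r["p"],2)) for r in look_for("wrist","chassis")[:3]])
u=proj(c,[H0])[0];print(u)
# rectified view on panel outer face: 0.1mm? 6 px/mm, 130x98 mm
def rect(h,name,w=66,hh=50,s=12):
    X,Y=np.meshgrid((np.arange(w*s)/s-w/2)/1e3,(np.arange(hh*s)/s-hh/2)/1e3)
    P=H0+n*h+(-X)[...,None]*y_+(-Y)[...,None]*up
    q=proj(c,P.reshape(-1,3)).astype(np.float32).reshape(hh*s,w*s,2)
    o=cv2.remap(im,q[...,0],q[...,1],cv2.INTER_CUBIC); cv2.imwrite("pics/"+name,o[:,:,::-1])
rect(.004,"r4.png")
E
```

```text
dp [ 0.0055  0.0405 -0.0217] turn [ 0.013  -0.0238  0.0047] F [ 0.1 -0.4  0.2] t 2.9 open 0.0855
{'fov_y': 60.04287597645794, 'cx': 277.87228535482916, 'cy': 208.05440869008007, 'dist_coeffs': array([-0.04419315,  0.        ,  0.        ,  0.        ,  0.        ]), 'origin': array([0.44031063, 0.10190471, 0.29418171]), 'rotation': array([ 0.95029939, -0.09162569,  0.23554077,  0.18181406])}
[([119.8, 0.0, 408.1, 199.4], 0.66)]
[264.76053033 131.21734447]
```

View pics/r4.png

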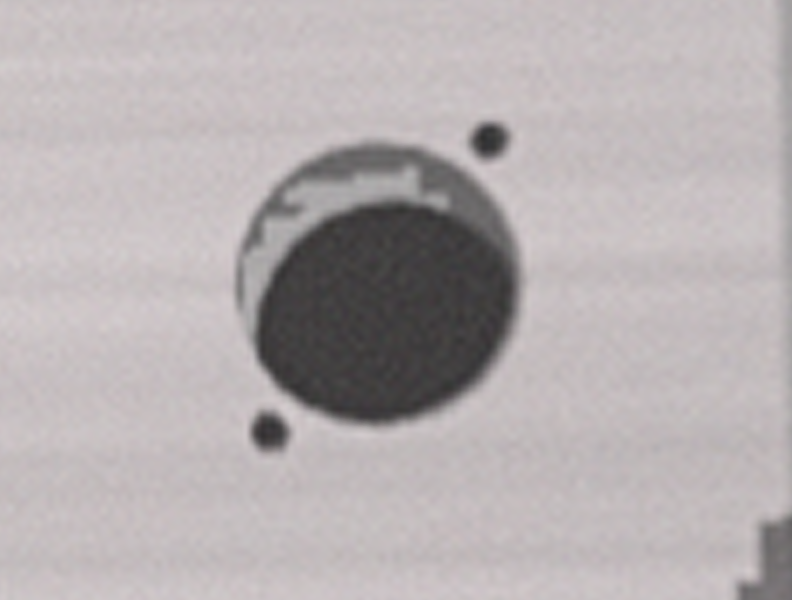

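```bash
python3 - <<'E'
from h import *
import pickle; c=pickle.load(open("w1.pkl","rb"))
def back(p,h):
    X=(p[0]/12-33)/1e3;Y=(p[1]/12-25)/1e3; Q=H0+n*.004-X*y_-Y*up
    return onplane(c,proj(c,[Q]),n,H0+n*h)[0]
pa=back((378,283),.004); ch=back((396,341),0.)
B=np.c_[up,y_,n]
print("panel",pa,"chassis",ch,"offset panel-chassis (up,y,n)",((pa-ch)@B*1e3).round(2))
for h in(-.003,.003): print(h,((back((378,283),.004+h)-pa)@B*1e3).round(2))
print("cam rel",(np.array(c["origin"])-ch)@B)
# scene / top cross-check
goto([.5245,-.173,.2],Rv)
E
```

```text
panel [0.53727746 0.06086302 0.09680833] chassis [0.53463201 0.05904955 0.09078044] offset panel-chassis (up,y,n) [5.13 2.08 4.  ]
-0.003 [-0.16 -0.42 -3.  ]
0.003 [0.16 0.42 3.  ]
cam rel [0.0165732  0.03272379 0.22529902]
dp [ 0.0377 -0.182   0.0073] turn [0.0694 0.499  0.0034] F [ 0.6 -1.1  0.1] t 3.0 open 0.0856
```

Call:
{"api": "jog_arm", "payload": {"fingers": [1, 1, 1, 1, 1], "dp": [[0, -0.015, 0.045], [0.01, -0.055, 0.06], [0.02, -0.1, 0.06], [0.03, -0.145, 0.06], [0.038, -0.182, 0.03]], "turn": [[0.0174, 0.125, 0], [0.035, 0.25, 0], [0.052, 0.374, 0], [0.0694, 0.499, 0], [0.0694, 0.499, 0]]}}

```text
time_s: 3.5
eef_pos: [0.5198, -0.1396, 0.2356]
ee_rot: [0.712, -0.012, 0.066, -0.699]
wrist_force: [1.7, 1.2, 1.3]
opening: 0.0853
```

```bash
python3 - <<'E'
from h import *
s=state(); print(s["eef_pos"])
c,im=snap("wrist","w2.png")
for r in trace("wrist","mandrel_grip")[:3]:
    print(r["bbox"],r["p"])
print("proj top,collar",proj(c,[[.5245,-.173,.151],[.5245,-.173,.117],[.5245,-.173,.078]]).round(1))
cv2.imwrite("pics/w2.png",im[:,:,::-1])
goto([.5245,-.173,.123],Rv)
E
```

```text
[ 0.51977157 -0.13964804  0.23563786]
[247.9, 209.2, 53.6, 85.8] 0.95
[112.8, 225.2, 71.9, 90.7] 0.9
[47.3, 84.9, 94.3, 63.7] 0.76
proj top,collar [[279.1 275.6]
 [275.3 251.4]
 [272.  230. ]]
dp [ 0.0045 -0.0237 -0.1049] turn [0.0198 0.0663 0.0236] F [-1.5 -0.8 -1.4] t 3.6 open 0.0852
```

View pics/w2.png

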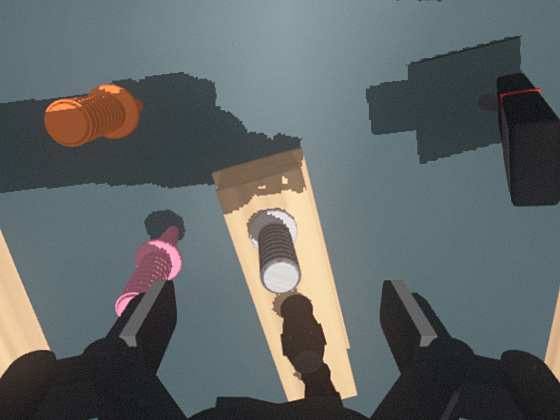

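Call:
{"api": "jog_arm", "payload": {"fingers": [1, 1, 1, 1, 1], "dp": [[0.0045, -0.0237, -0.01], [0.0045, -0.0237, -0.01], [0.0045, -0.0237, -0.03], [0.0045, -0.0237, -0.065], [0.0045, -0.0237, -0.1]], "turn": [[0.02, 0.066, 0.024], [0.02, 0.066, 0.024], [0.02, 0.066, 0.024], [0.02, 0.066, 0.024], [0.02, 0.066, 0.024]]}}

```text
time_s: 4.1
eef_pos: [0.5248, -0.1742, 0.1284]
ee_rot: [-0.706, 0.036, -0.039, 0.706]
wrist_force: [-0.5, -0.7, -0.0]
opening: 0.0855
```

```bash
python3 - <<'E'
from h import *
goto([.5245,-.173,.123],Rv)
E
```

```text
dp [-0.0003  0.0012 -0.0054] turn [0.0001 0.0042 0.0019] F [-0.5 -0.7 -0. ] t 4.1 open 0.0855
```

Call:
{"api": "jog_arm", "payload": {"fingers": [1, 0, -1, -1, -1], "dp": [[0, 0.001, -0.005], [0, 0.001, -0.005], [0, 0.001, -0.005], [0, 0.001, -0.005], [0, 0.001, -0.005]], "turn": [[0, 0.004, 0], [0, 0.004, 0], [0, 0.004, 0], [0, 0.004, 0], [0, 0.004, 0]], "force": 90}}

```text
time_s: 4.6
eef_pos: [0.5256, -0.1734, 0.125]
ee_rot: [0.706, -0.037, 0.039, -0.706]
wrist_force: [1.0, 0.6, 1.6]
opening: 0.0282
```

Call:
{"api": "jog_arm", "payload": {"fingers": [-1, -1, -1, -1, -1], "dp": [[0, 0, 0], [0, 0, 0], [0, 0, 0], [0, 0, 0], [0, 0, 0]], "turn": [[0, 0, 0], [0, 0, 0], [0, 0, 0], [0, 0, 0], [0, 0, 0]]}}

```text
time_s: 5.1
eef_pos: [0.5256, -0.1735, 0.1251]
ee_rot: [0.706, -0.037, 0.039, -0.706]
wrist_force: [-1.9, -0.2, 1.1]
opening: 0.0243
```

Call:
{"api": "jog_arm", "payload": {"fingers": [-1, -1, -1, -1, -1], "dp": [[0, 0, 0.03], [0, 0, 0.07], [0, 0, 0.11], [0, 0, 0.15], [0, 0.01, 0.16]], "turn": [[0, 0, 0], [0, 0, 0], [0, 0, 0], [0, 0, 0], [0, 0, 0]]}}

```text
time_s: 5.6
eef_pos: [0.5276, -0.1649, 0.2891]
ee_rot: [0.707, -0.035, 0.042, -0.705]
wrist_force: [1.1, 0.1, -3.6]
opening: 0.0242
```

```bash
cat >> h.py <<'E'
CH=np.array([.53463,.05905,.09078]); OFF=np.array([.00513,.00208]); B=np.c_[up,y_,n]
TIP=np.array([0,.112,0.])   # tip in tool frame
def tipinfo():
    s=state(); t=s["eef_pos"]+R.from_quat(s["ee_rot"]).as_matrix()@TIP
    print("tip(up,y,n) mm",((t-CH)@B*1e3).round(2),"F(up,y,n)",(s["wrist_force"]@B).round(1),"M",(s["ft_torque"]@B).round(2),"t",round(s["time_s"],2),"open",round(s["opening"],4))
def totip(u,y,h):
    goto(CH+B@np.array([u,y,h])/1e3-Rn@TIP,Rn)
E
python3 - <<'E'
from h import *
tipinfo(); totip(2.6,1,24); totip(2.6,1,60)
E
```

```text
tip(up,y,n) mm [  58.38 -223.79   65.99] F(up,y,n) [-0.9  0.2 -3.7] M [-0.02 -0.03  0.03] t 5.6 open 0.0242
dp [-0.0582  0.2318 -0.0793] turn [-0.0518 -0.5112  0.0052] F [ 1.1  0.1 -3.6] t 5.6 open 0.0242
dp [-0.0761  0.2337 -0.0481] turn [-0.0518 -0.5112  0.0052] F [ 1.1  0.1 -3.6] t 5.6 open 0.0242
```

Call:
{"api": "jog_arm", "payload": {"fingers": [-1, -1, -1, -1, -1], "dp": [[-0.012, 0.045, 0], [-0.028, 0.09, 0], [-0.044, 0.135, 0], [-0.06, 0.18, -0.01], [-0.074, 0.22, -0.03]], "turn": [[-0.013, -0.128, 0], [-0.026, -0.256, 0.002], [-0.039, -0.383, 0.004], [-0.052, -0.511, 0.005], [-0.052, -0.511, 0.005]]}}

```text
time_s: 6.1
eef_pos: [0.4527, 0.0422, 0.2625]
ee_rot: [0.695, 0.146, 0.215, -0.671]
wrist_force: [0.7, -1.3, -4.3]
opening: 0.0237
```

Call:
{"api": "jog_arm", "payload": {"fingers": [-1, -1, -1, -1, -1], "dp": [[-0.002, 0.014, -0.018], [-0.002, 0.014, -0.018], [-0.002, 0.014, -0.018], [-0.002, 0.014, -0.018], [-0.002, 0.014, -0.018]], "turn": [[0, 0, 0], [0, 0, 0], [0, 0, 0], [0, 0, 0], [0, 0, 0]]}}

```text
time_s: 6.6
eef_pos: [0.4507, 0.0558, 0.2444]
ee_rot: [0.694, 0.145, 0.215, -0.671]
wrist_force: [0.4, -0.1, -2.7]
opening: 0.0241
```

```bash
python3 - <<'E'
from h import *
tipinfo(); totip(2.6,1,24)
E
```

```text
tip(up,y,n) mm [  4.09 -12.61  62.64] F(up,y,n) [-1.  -0.  -2.5] M [-0.02  0.88  0.03] t 6.6 open 0.0241
dp [ 0.0186  0.0111 -0.0346] turn [ 0.0062 -0.0074 -0.0011] F [ 0.4 -0.1 -2.7] t 6.6 open 0.0241
```

Call:
{"api": "jog_arm", "payload": {"fingers": [-1, -1, -1, -1, -1], "dp": [[0.009, 0.006, -0.017], [0.0186, 0.011, -0.0346], [0.0186, 0.011, -0.0346], [0.0186, 0.011, -0.0346], [0.0186, 0.011, -0.0346]], "turn": [[0.006, -0.007, -0.001], [0.006, -0.007, -0.001], [0.006, -0.007, -0.001], [0.006, -0.007, -0.001], [0.006, -0.007, -0.001]]}}

```text
time_s: 7.1
eef_pos: [0.4693, 0.0667, 0.2105]
ee_rot: [0.692, 0.147, 0.219, -0.672]
wrist_force: [0.2, -0.2, -3.1]
opening: 0.024
```

```bash
python3 - <<'E'
from h import *
tipinfo()
c,im=snap("wrist","w3.png"); import pickle; pickle.dump(c,open("w3.pkl","wb"))
s=state();Rt=R.from_quat(s["ee_rot"]).as_matrix(); t=s["eef_pos"]+Rt@TIP
q=proj(c,[t,t-Rt@[0,.062,0],CH,CH+up*OFF[0]+y_*OFF[1]+n*.004]); print(q.round(1))
u,v=[int(a) for a in q[2]]
x0,y0=max(0,min(u-100,560-200)),max(0,min(v-60,420-150))
o=cv2.resize(im[y0:y0+150,x0:x0+200],(800,600),interpolation=cv2.INTER_CUBIC); cv2.imwrite("pics/w3c.png",o[:,:,::-1]); print(x0,y0)
E
```

```text
tip(up,y,n) mm [ 2.91  0.68 24.54] F(up,y,n) [-1.4 -0.2 -2.8] M [-0.01  0.96  0.01] t 7.1 open 0.024
[[276.3 215.2]
 [275.8 257.1]
 [272.2 204.3]
 [279.1 203.3]]
172 144
```

View pics/w3c.png

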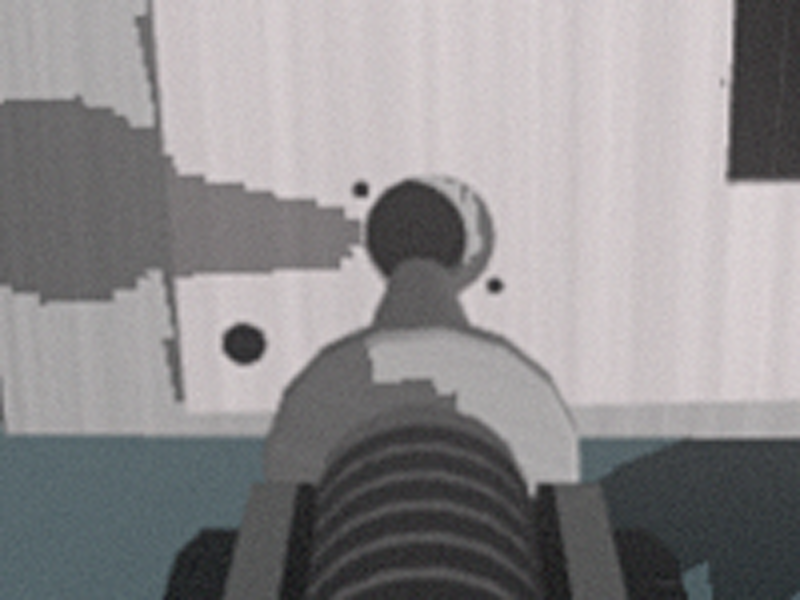

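```bash
python3 - <<'E'
from h import *
import pickle; c=pickle.load(open("w3.pkl","rb"))
s=state();Rt=R.from_quat(s["ee_rot"]).as_matrix(); t=s["eef_pos"]+Rt@TIP
f=lambda P:((proj(c,P)-[172,144])*4).round(0).tolist()
pa=CH+up*OFF[0]+y_*OFF[1]+n*.004
tx,tz=Rt[:,0],Rt[:,2]
print("tip L,R,far",f([t-tx*.0055,t+tx*.0055,t-tz*.0055]))
g=t-Rt@[0,.062,0]; print("collar L R far(bottom), far(top)",f([g-tx*.02,g+tx*.02,g-tz*.02,g-Rt@[0,.006,.02]]))
for nm,o in(("panel",pa),("chassis",CH)): print(nm,"L R far near",f([o-up*.012,o+up*.012,o-y_*.012,o+y_*.012]))
E
```

```text
tip L,R,far [[385.0, 285.0], [450.0, 285.0], [417.0, 315.0]]
collar L R far(bottom), far(top) [[259.0, 452.0], [571.0, 452.0], [416.0, 588.0], [415.0, 613.0]]
panel L R far near [[362.0, 237.0], [495.0, 237.0], [428.0, 299.0], [429.0, 174.0]]
chassis L R far near [[336.0, 241.0], [466.0, 241.0], [401.0, 302.0], [400.0, 179.0]]
```

```bash
sed -i 's/^TIP=.*/TIP=np.array([0,.112,-.0011])/' h.py
python3 - <<'E'
from h import *
tipinfo(); totip(2.6,1,10); totip(2.6,1,-2);totip(2.6,1,-8);print(n)
E
```

```text
tip(up,y,n) mm [ 3.17 -0.58 24.67] F(up,y,n) [-1.5 -0.9 -2.9] M [0.05 0.97 0.05] t 7.15 open 0.0242
dp [ 0.007   0.0008 -0.0129] turn [0.0007 0.0008 0.0005] F [ 0.1 -0.9 -3.2] t 7.15 open 0.0242
dp [ 0.013   0.0001 -0.0233] turn [0.0007 0.0008 0.0005] F [ 0.1 -0.9 -3.2] t 7.15 open 0.0242
dp [ 0.016  -0.0002 -0.0285] turn [0.0007 0.0008 0.0005] F [ 0.1 -0.9 -3.2] t 7.15 open 0.0242
[-0.49724106  0.05245312  0.86602541]
```

Call:
{"api": "jog_arm", "payload": {"fingers": [-1, -1, -1, -1, -1], "dp": [[0.007, 0.001, -0.013], [0.009, 0.001, -0.016], [0.011, 0.001, -0.0195], [0.013, 0, -0.0233], [0.013, 0, -0.0233]], "turn": [[0.001, 0.001, 0], [0.001, 0.001, 0], [0.001, 0.001, 0], [0.001, 0.001, 0], [0.001, 0.001, 0]], "force": 120}}

```text
time_s: 7.65
eef_pos: [0.4824, 0.0663, 0.1872]
ee_rot: [0.692, 0.146, 0.219, -0.672]
wrist_force: [-0.4, -0.4, -3.4]
opening: 0.0235
```

```bash
python3 - <<'E'
from h import *
tipinfo(); totip(2.6,1,-14)
c,im=snap("wrist"); cv2.imwrite("pics/w4c.png",cv2.resize(im[144:294,172:372],(800,600),interpolation=2)[:,:,::-1])
E
```

```text
tip(up,y,n) mm [ 2.46  0.57 -2.13] F(up,y,n) [-2.  -0.4 -2.8] M [0.02 0.92 0.01] t 7.65 open 0.0235
dp [ 0.006  -0.0002 -0.0102] turn [-0.0003 -0.0006  0.0009] F [-0.4 -0.4 -3.4] t 7.65 open 0.0235
```

View pics/w4c.png

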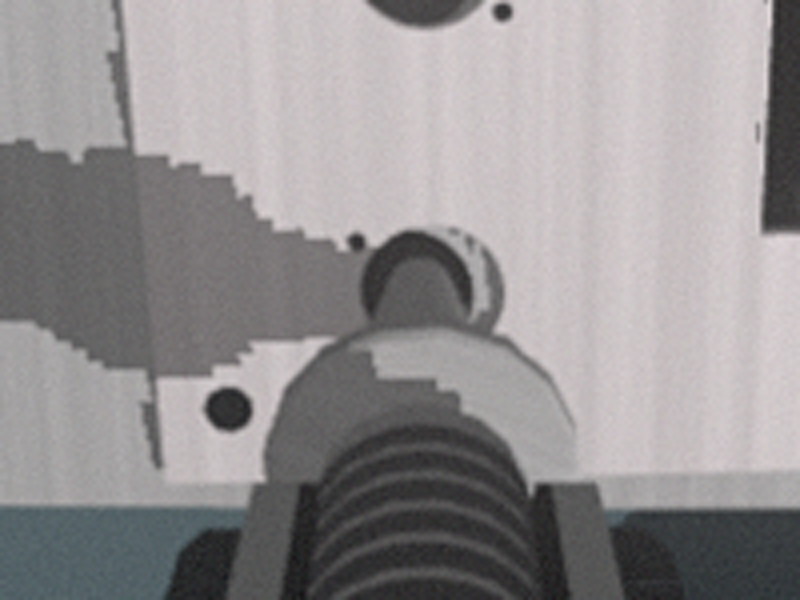

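Call:
{"api": "jog_arm", "payload": {"fingers": [-1, -1, -1, -1, -1], "dp": [[0.0015, 0, -0.0025], [0.003, 0, -0.005], [0.0045, 0, -0.0075], [0.006, 0, -0.01], [0.006, 0, -0.01]], "turn": [[0, 0, 0], [0, 0, 0], [0, 0, 0], [0, 0, 0], [0, 0, 0]]}}

```text
time_s: 8.2
eef_pos: [0.4883, 0.0665, 0.1769]
ee_rot: [0.692, 0.146, 0.218, -0.673]
wrist_force: [0.6, 1.4, -3.7]
opening: 0.0234
```

```bash
python3 - <<'E'
from h import *
tipinfo(); totip(2.5,1,-24)
E
```

```text
tip(up,y,n) mm [  2.36   1.46 -13.99] F(up,y,n) [-1.5  1.5 -3.5] M [-0.01  0.89 -0.02] t 8.2 open 0.0234
dp [ 0.0049 -0.001  -0.0087] turn [-0.0006 -0.0012  0.0005] F [ 0.6  1.4 -3.7] t 8.2 open 0.0234
```

Call:
{"api": "jog_arm", "payload": {"fingers": [-1, -1, -1, -1, -1], "dp": [[0.0012, 0, -0.0022], [0.0025, -0.0005, -0.0044], [0.0037, -0.001, -0.0066], [0.0049, -0.001, -0.0087], [0.0049, -0.001, -0.0087]], "turn": [[0, 0, 0], [0, 0, 0], [0, 0, 0], [0, 0, 0], [0, 0, 0]]}}

```text
time_s: 8.7
eef_pos: [0.4932, 0.0655, 0.1678]
ee_rot: [0.692, 0.146, 0.218, -0.673]
wrist_force: [0.5, -0.1, -2.3]
opening: 0.0243
```

```bash
python3 - <<'E'
from h import *
tipinfo(); totip(1.6,.6,-31);totip(1.6,.6,-24)
E
```

```text
tip(up,y,n) mm [  2.08   0.96 -24.33] F(up,y,n) [-0.7 -0.1 -2.3] M [0.05 0.93 0.01] t 8.7 open 0.0243
dp [ 0.0027 -0.0006 -0.0061] turn [-0.0008 -0.0018  0.0006] F [ 0.5 -0.1 -2.3] t 8.7 open 0.0243
dp [-0.0008 -0.0003 -0.0001] turn [-0.0008 -0.0018  0.0006] F [ 0.5 -0.1 -2.3] t 8.7 open 0.0243
```

Still free. Deeper while easing toward the chassis centre.

Call:
{"api": "jog_arm", "payload": {"fingers": [-1, -1, -1, -1, -1], "dp": [[0.0007, 0, -0.0015], [0.0014, -0.0002, -0.003], [0.002, -0.0004, -0.0045], [0.0027, -0.0006, -0.0061], [0.0027, -0.0006, -0.0061]], "turn": [[-0.001, -0.002, 0], [-0.001, -0.002, 0], [-0.001, -0.002, 0], [-0.001, -0.002, 0], [-0.001, -0.002, 0]]}}

```text
time_s: 9.2
eef_pos: [0.496, 0.0648, 0.1616]
ee_rot: [0.692, 0.147, 0.219, -0.672]
wrist_force: [0.0, 0.0, -4.3]
opening: 0.0237
```

```bash
python3 - <<'E'
from h import *
tipinfo(); totip(.8,.3,-37)
E
```

```text
tip(up,y,n) mm [  1.56   0.53 -31.17] F(up,y,n) [-2.1  0.  -3.7] M [-0.02  0.86  0.01] t 9.2 open 0.0237
dp [ 0.0022 -0.0005 -0.0054] turn [ 0.0002 -0.      0.0007] F [ 0.   0.  -4.3] t 9.2 open 0.0237
```

Call:
{"api": "jog_arm", "payload": {"fingers": [-1, -1, -1, -1, -1], "dp": [[0.0006, -0.0001, -0.0013], [0.0011, -0.0002, -0.0026], [0.0016, -0.0004, -0.004], [0.0022, -0.0005, -0.0054], [0.0022, -0.0005, -0.0054]], "turn": [[0, 0, 0], [0, 0, 0], [0, 0, 0], [0, 0, 0], [0, 0, 0]]}}

```text
time_s: 9.7
eef_pos: [0.4989, 0.0645, 0.1566]
ee_rot: [0.692, 0.147, 0.219, -0.672]
wrist_force: [0.9, -0.2, 0.3]
opening: 0.0236
```

```bash
python3 - <<'E'
from h import *
tipinfo(); totip(.3,.1,-42)
E
```

```text
tip(up,y,n) mm [  1.79   0.54 -36.91] F(up,y,n) [ 1.  -0.1 -0.2] M [ 0.07  0.14 -0.02] t 9.7 open 0.0236
dp [ 0.0013 -0.0006 -0.0051] turn [0.0003 0.0013 0.0004] F [ 0.9 -0.2  0.3] t 9.7 open 0.0236
```

Call:
{"api": "jog_arm", "payload": {"fingers": [-1, -1, -1, -1, -1], "dp": [[-0.001, -0.0003, -0.002], [-0.001, -0.0005, -0.0035], [-0.0007, -0.0006, -0.005], [0, -0.0006, -0.006], [0, -0.0006, -0.006]], "turn": [[0, 0, 0], [0, 0, 0], [0, 0, 0], [0, 0, 0], [0, 0, 0]]}}

```text
time_s: 10.2
eef_pos: [0.5004, 0.0642, 0.1518]
ee_rot: [0.691, 0.148, 0.22, -0.672]
wrist_force: [2.2, 0.2, 3.7]
opening: 0.0233
```

```bash
python3 - <<'E'
from h import *
tipinfo(); totip(0,0,-42);totip(0,0,-45)
E
```

```text
tip(up,y,n) mm [  1.02   0.46 -41.9 ] F(up,y,n) [3.8 0.5 2.1] M [ 0.19 -0.62 -0.06] t 10.2 open 0.0233
dp [-0.0005 -0.0004 -0.0004] turn [ 0.0004  0.0044 -0.    ] F [2.2 0.2 3.7] t 10.2 open 0.0233
dp [ 0.001  -0.0006 -0.0029] turn [ 0.0004  0.0044 -0.    ] F [2.2 0.2 3.7] t 10.2 open 0.0233
```

Call:
{"api": "jog_arm", "payload": {"fingers": [-1, -1, -1, -1, -1], "dp": [[-0.001, -0.0005, -0.001], [-0.001, -0.0006, -0.0025], [-0.0003, -0.0006, -0.004], [0.0005, -0.0006, -0.005], [0.0005, -0.0006, -0.005]], "turn": [[0, 0.004, 0], [0, 0.004, 0], [0, 0.004, 0], [0, 0.004, 0], [0, 0.004, 0]]}}

```text
time_s: 10.7
eef_pos: [0.5021, 0.0638, 0.1475]
ee_rot: [0.691, 0.148, 0.219, -0.672]
wrist_force: [5.6, 1.3, 2.2]
opening: 0.0236
```

```bash
python3 - <<'E'
from h import *
tipinfo(); totip(0,0,-50)
E
```

```text
tip(up,y,n) mm [  0.16   0.26 -46.43] F(up,y,n) [ 5.8  1.9 -0.8] M [ 0.31 -0.88 -0.01] t 10.7 open 0.0236
dp [ 0.0019 -0.0004 -0.003 ] turn [ 0.0003  0.0024 -0.0003] F [5.6 1.3 2.2] t 10.7 open 0.0236
```

Call:
{"api": "jog_arm", "payload": {"fingers": [-1, -1, -1, -1, -1], "dp": [[0, -0.0004, -0.001], [0.0008, -0.0004, -0.002], [0.0014, -0.0004, -0.0032], [0.002, -0.0004, -0.0044], [0.002, -0.0004, -0.0044]], "turn": [[0, 0.003, 0], [0, 0.003, 0], [0, 0.003, 0], [0, 0.003, 0], [0, 0.003, 0]]}}

```text
time_s: 11.2
eef_pos: [0.5043, 0.0634, 0.1431]
ee_rot: [0.692, 0.147, 0.218, -0.672]
wrist_force: [4.5, 0.6, 1.4]
opening: 0.0239
```

```bash
python3 - <<'E'
from h import *
tipinfo(); totip(0,0,-54)
E
```

```text
tip(up,y,n) mm [ -0.42   0.06 -51.38] F(up,y,n) [ 4.5  1.  -0.9] M [ 0.28 -0.5   0.03] t 11.2 open 0.0239
dp [ 0.0016 -0.0002 -0.0021] turn [ 0.0002 -0.0005 -0.0003] F [4.5 0.6 1.4] t 11.2 open 0.0239
```

Call:
{"api": "jog_arm", "payload": {"fingers": [-1, -1, -1, -1, -1], "dp": [[0.0007, -0.0001, -0.001], [0.0014, -0.0002, -0.002], [0.002, -0.0003, -0.003], [0.0026, -0.0003, -0.004], [0.0026, -0.0003, -0.004]], "turn": [[0, 0, 0], [0, 0, 0], [0, 0, 0], [0, 0, 0], [0, 0, 0]]}}

```text
time_s: 11.7
eef_pos: [0.5068, 0.0631, 0.1388]
ee_rot: [0.692, 0.147, 0.218, -0.673]
wrist_force: [2.4, 1.0, 0.8]
opening: 0.0236
```

```bash
python3 - <<'E'
from h import *
tipinfo(); totip(0,0,-58)
E
```

```text
tip(up,y,n) mm [-4.300e-01  2.000e-02 -5.638e+01] F(up,y,n) [ 2.4  1.3 -0.4] M [ 0.25 -0.35  0.02] t 11.7 open 0.0236
dp [ 0.0011 -0.0001 -0.0012] turn [ 0.     -0.001  -0.0003] F [2.4 1.  0.8] t 11.7 open 0.0236
```

Nearly home; small steps till the collar is felt.

Call:
{"api": "jog_arm", "payload": {"fingers": [-1, -1, -1, -1, -1], "dp": [[0.0003, 0, -0.0006], [0.0007, 0, -0.0012], [0.001, -0.0001, -0.0018], [0.0013, -0.0001, -0.0023], [0.0013, -0.0001, -0.0023]], "turn": [[0, 0, 0], [0, 0, 0], [0, 0, 0], [0, 0, 0], [0, 0, 0]]}}

```text
time_s: 12.2
eef_pos: [0.5081, 0.063, 0.1364]
ee_rot: [0.692, 0.147, 0.218, -0.673]
wrist_force: [2.0, 0.9, 3.3]
opening: 0.0233
```

```bash
python3 - <<'E'
from h import *
tipinfo()
E
```

```text
tip(up,y,n) mm [-4.900e-01  4.000e-02 -5.909e+01] F(up,y,n) [3.3 1.1 1.9] M [ 0.17 -0.32 -0.03] t 12.2 open 0.0233
```

Call:
{"api": "jog_arm", "payload": {"fingers": [-1, -1, -1, -1, -1], "dp": [[0.0003, 0, -0.0005], [0.0006, 0, -0.001], [0.0009, 0, -0.0015], [0.001, 0, -0.0017], [0.001, 0, -0.0017]], "turn": [[0, 0, 0], [0, 0, 0], [0, 0, 0], [0, 0, 0], [0, 0, 0]]}}

```text
time_s: 12.7
eef_pos: [0.5085, 0.0631, 0.1357]
ee_rot: [0.692, 0.148, 0.218, -0.672]
wrist_force: [-12.7, -1.3, 25.7]
opening: 0.0237
```

```bash
python3 - <<'E'
from h import *
tipinfo()
c,im=snap("wrist"); cv2.imwrite("pics/w5c.png",cv2.resize(im[144:294,172:372],(800,600),interpolation=2)[:,:,::-1])
E
```

```text
tip(up,y,n) mm [ -0.36   0.08 -59.85] F(up,y,n) [ 2.  -2.6 28.5] M [-0.5  -0.04 -0.06] t 12.7 open 0.0237
```

View pics/w5c.png

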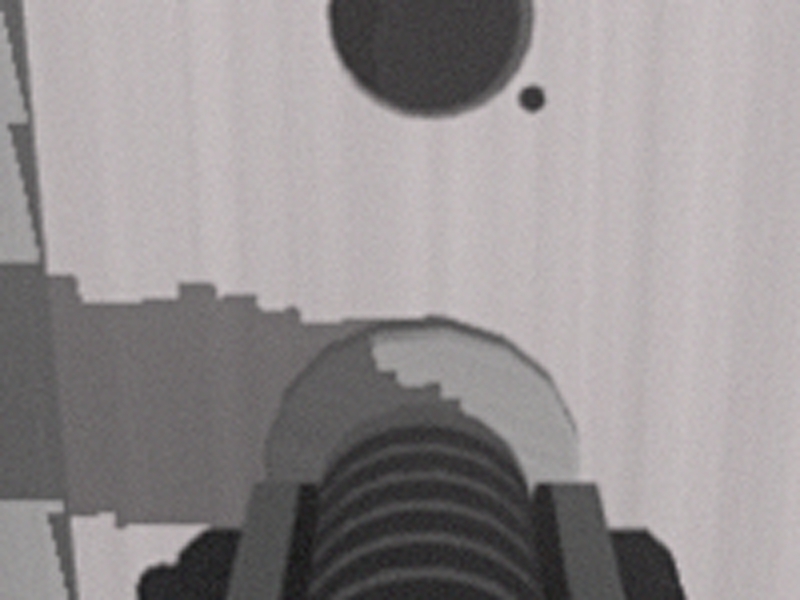

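Call:
{"api": "jog_arm", "payload": {"fingers": [-1, -1, 0.4, 0.4, 0.4], "dp": [[0, 0, -0.0002], [0, 0, -0.0002], [0, 0, -0.0002], [0, 0, -0.0002], [0, 0, -0.0002]], "turn": [[0, 0, 0], [0, 0, 0], [0, 0, 0], [0, 0, 0], [0, 0, 0]]}}

```text
time_s: 13.25
eef_pos: [0.5076, 0.0628, 0.1347]
ee_rot: [0.692, 0.147, 0.218, -0.672]
wrist_force: [-0.2, 0.5, 0.4]
opening: 0.0596
```

```bash
python3 - <<'E'
from h import *
tipinfo(); goto(state()["eef_pos"]+.1*n,Rn)
E
```

```text
tip(up,y,n) mm [ -1.78  -0.37 -60.34] F(up,y,n) [-0.   0.5  0.5] M [ 0.02  0.51 -0.03] t 13.25 open 0.0596
dp [-0.0497  0.0052  0.0866] turn [ 0.002  -0.0015 -0.0005] F [-0.2  0.5  0.4] t 13.25 open 0.0596
```

Call:
{"api": "jog_arm", "payload": {"fingers": [0.6, 0.6, 0.6, 0.6, 0.6], "dp": [[-0.01, 0.001, 0.0173], [-0.0225, 0.002, 0.039], [-0.0385, 0.004, 0.067], [-0.0535, 0.0055, 0.093], [-0.065, 0.007, 0.113]], "turn": [[0, 0, 0], [0, 0, 0], [0, 0, 0], [0, 0, 0], [0, 0, 0]]}}

```text
time_s: 13.75
eef_pos: [0.446, 0.0683, 0.2404]
ee_rot: [0.693, 0.146, 0.217, -0.672]
wrist_force: [0.1, -0.2, 0.8]
opening: 0.0687
```

```bash
python3 - <<'E'
from h import *
tipinfo()
c,im=snap("wrist","w6.png")
c2,im2=snap("scene","scene9.png")
a=cv2.resize(im[60:360,80:480],(800,600),interpolation=2)
cv2.imwrite("pics/w6c.png",a[:,:,::-1])
b=cv2.resize(im2[140:340,130:400],(800,593),interpolation=2); cv2.imwrite("pics/s9.png",b[:,:,::-1])
P=CH+n*.004
print("collar bottom/top centre, handle top pred (crop px)",((proj(c,[P,P+n*.006,P+n*.076])-[80,60])*2).round(0))
E
```

```text
tip(up,y,n) mm [-2.74 -1.55 62.12] F(up,y,n) [ 0.5 -0.2  0.6] M [-0.04  0.51  0.03] t 13.75 open 0.0687
collar bottom/top centre, handle top pred (crop px) [[400. 260.]
 [400. 264.]
 [400. 328.]]
```

View pics/w6c.png

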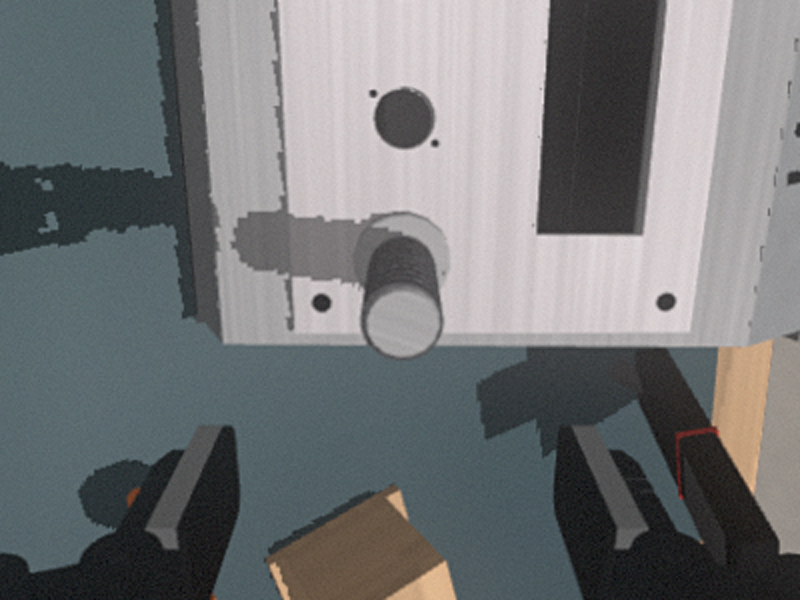

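View pics/s9.png

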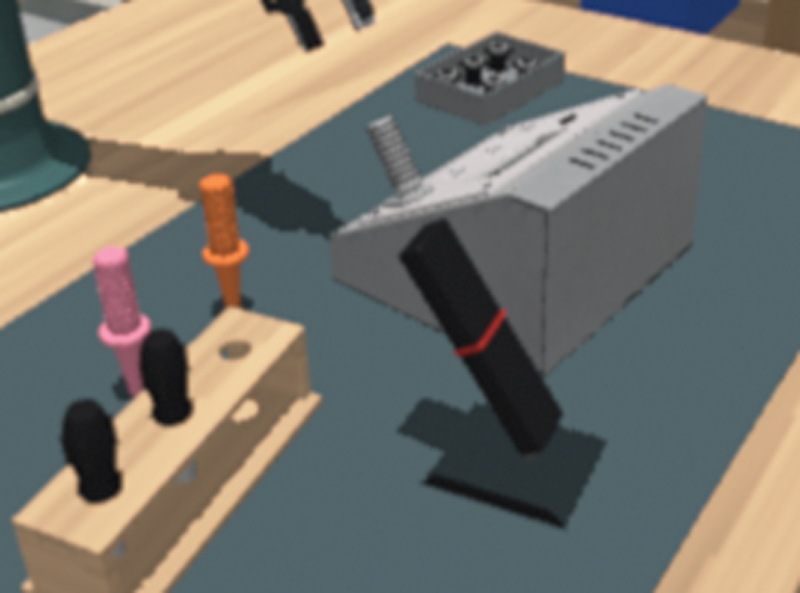

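```bash
python3 -c "
from station import *
print(hand_in())"
```

```text
the job is handed in; nothing more can be done
None
```

The steel taper pin is standing fully home in the work cut-out (the -y end of the row, farthest from the slot screw), and the job is handed in at about 14 s of the 58 s allowed.

- **Offset found:** a close look showed the front panel about 5.1 mm up the slope and 2.1 mm towards +y of the sub-panel.
- **Insertion:** I started the tip halfway between the two cut-outs and eased it towards the sub-panel's centre while going deeper. Lateral force on the way in was about 7 N. The collar seated at about 28 N along the pin, then I released the pin and backed off along its axis.
- **Last checks:**
  - The collar looks flat on the panel and the pin looks square to it.
  - The sub-panel edge no longer shows in the neighbouring cut-out.
  - The other tools, microphone and connector tray look unmoved.
  - The gripper is well clear of the pin.
- **Small disagreements:**
  - The pin appears about 1.3 mm off its predicted position in the last picture. Collar and handle are shifted by the same amount, so I take it as camera error rather than tilt.
  - The pin seated about 2 mm deeper than my estimate of the face.

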